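# Line up the reagent jars by height

### The arm

A 6-joint arm with a two-finger parallel gripper is mounted at the origin on the work surface. World frame = base frame: x ahead of the robot, y to its left, z up, the work surface at z = 0. Lengths are in m, angles in rad, forces in N, time in s.
With the tool pointing down it reaches from about 0.35 to 0.875 m from the base axis. Payload 4.2 kg.
Tool frame: the origin (TCP) lies at the very end of the fingers, on their centre line; the grasp point (between the pads) lies behind it (arm.grasp_offset is the z of the grasp point in the tool frame, in m); z points along the fingers, y is the line along which they close (so a half turn about z gives the same grasp; the last joint's range is limited). The gripper opens to 85 mm and grips with 20 to 120 N. Pads are 22 mm wide; open, the fingers measure 114 mm over their backs; the gripper's body (76 mm by 85 mm) begins 54 mm behind the grasp point. The pads swing forward as they close: fully open they stand 13 mm farther back than shut.
Start: joints at [-1.009, 0.385, 0.008, 0, -1.194, -0.259], TCP at [0.186, -0.597, 0.231] pointing down, gripper open.
Joint ranges: [-3.14, 3.14], [-1.21, 2.06], [-1.07, 1.41], [-3.16, 2.05], [-2.99, -0.16], [-3.1, 3.1]. Speed limits (rad/s): [2.79, 2.79, 3.14, 3.14, 3.14, 3.14].

### API

Orientations are given as a rotation vector (axis times angle).
In Python, from station import readout, imaging, order, spotter, arm gives the robot as it stands.
- The arm moves only by the tool servo_tool, never from a script. Its argument "steps" is a list of rows, each a list of 3 entries, a list of its own where there are three numbers: the opening, from 0 (shut) to 1 (fully open), then the shift along the world's x, y, z in mm, then the turn, a rotation vector about the world's x, y, z in degrees. A call has 1 to 10 rows; each row shifts and turns the commanded pose from where the row before left it; what a row does not reach is not made up. A row lasts 1/12 s, in which the tool goes at most 41.7 mm and 7.16 degrees, less where a joint would pass 70% of its speed; a pose out of reach is approached as far as the arm can. A call with a gripper value outside its range is refused whole. The fingers move at their own pace and stop on an object; the grip force is fixed at half the most. Time passes only in rows, so rows that do not move let the fingers close. It gives the time, the measured TCP pose, the force and the opening at its end, in the units of the state.
- readout.get_state(): the state, without advancing time (a new reading comes with each control period).
- imaging.snapshot(name): name is "scene" or "top" or "wrist"; returns a dict with "image" (400x640x3 uint8, red, green, blue), "intrinsics" (3x3 intrinsics, pixels), "T" (4x4, takes a point from camera to world coordinates). Camera axes: x right, y down, z forward; pixel columns grow to the right and rows downward; lengths in m; the calibration is good to about 2 mm. A picture is of the moment at which its call begins. There is no depth.
- order.sign_off(): hands the job in, once; it reports no verdict.
Trained networks look in the newest picture that a camera, given by its name, has taken for a name from the list of things; names that differ only in an ending like _2 or _b are one class to them, and where a whole thing is asked for, a point or a joint stands for the part that bears it (a point fixed in the world has none). Each returns a list of dicts, best first, with "score" (0 to 1); they miss things now and then, are a little off and sometimes report something else, mostly with a low value. They report only what shows in the picture. A call takes as long as a camera call.
- spotter.search_frame(camera, thing): "xy" ([column, row] in pixels, amid what is visible of it).
- spotter.place_of(camera, thing): "xy" ([column, row] in pixels: a listed point, or the origin of a listed thing).
The state is a dict: "t": time; "joints": joint angles; "joint_vel": joint speeds; "joint_torque": joint torques, N m; "tcp_pos": TCP position; "ee_rot": TCP orientation; "contact_force": force on the tool from outside, world axes, zero at the start; "moment": the same for the moment, N m; "width": finger opening in m.
Only numpy, scipy, OpenCV 4.12 (cv2) and the standard library are available. Lean on these libraries where they do the work, as an engineer would, in place of code of your own. Each camera call takes 0.05 s, during which the arm holds its last target. There are 200 camera calls.

### The job

Put the four amber jars away on the tray in order of height: the tallest on the pad next to the tall grey end block, then the next tallest, and so on down to the shortest at the far end, one jar upright and centred on each pad. Set each down gently without dropping it or tipping it over, and leave the glass beaker where it stands.

Things in the scene. Friction and masses are not known exactly. Their poses are not given: they have to be found in the camera images.
- jar_126: The tallest jar: upright amber glass jar with white screw cap and blank paper label, straight round wall 40 mm in diameter, 126 mm high in all (the cap, 36 mm wide, is the top 16 mm). Loose, about 0.1 to 0.4 kg. Origin: centre of its underside; z up. Starts standing on the bench; it turns freely about z, so yaw does not matter.
- jar_104: The second tallest jar: upright amber glass jar with white screw cap and blank paper label, straight round wall 56 mm in diameter, 104 mm high in all (the cap, 52 mm wide, is the top 16 mm). Loose, about 0.1 to 0.4 kg. Origin: centre of its underside; z up. Starts standing on the bench; it turns freely about z, so yaw does not matter.
- jar_82: The second shortest jar: upright amber glass jar with white screw cap and blank paper label, straight round wall 44 mm in diameter, 82 mm high in all (the cap, 40 mm wide, is the top 16 mm). Loose, about 0.1 to 0.4 kg. Origin: centre of its underside; z up. Starts standing on the bench; it turns freely about z, so yaw does not matter.
- jar_60: The shortest jar: upright amber glass jar with white screw cap and blank paper label, straight round wall 50 mm in diameter, 60 mm high in all (the cap, 46 mm wide, is the top 16 mm). Loose, about 0.1 to 0.4 kg. Origin: centre of its underside; z up. Starts standing on the bench; it turns freely about z, so yaw does not matter.
- pad_1: Black round rubber pad, 64 mm across, 3 mm thick, fixed on the aluminium tray. Origin: centre of its underside, 8 mm above the bench; x points across the row, y along it. One end of the row of four like pads. Which of pad_1 and pad_4 is next to the tall end block differs from start to start.
- pad_2: Black round rubber pad, 64 mm across, 3 mm thick, fixed on the aluminium tray. Origin: centre of its underside, 8 mm above the bench; x points across the row, y along it. Between pad_1 and pad_3. Neighbouring pads are 75 to 95 mm apart, each up to 5 mm off the straight line.
- pad_3: Black round rubber pad, 64 mm across, 3 mm thick, fixed on the aluminium tray. Origin: centre of its underside, 8 mm above the bench; x points across the row, y along it. Between pad_2 and pad_4. The flat tray (90 x 430 mm, 8 mm thick, fixed) lies under all pads and end blocks.
- pad_4: Black round rubber pad, 64 mm across, 3 mm thick, fixed on the aluminium tray. Origin: centre of its underside, 8 mm above the bench; x points across the row, y along it. The other end of the row, beyond pad_3. Which of pad_1 and pad_4 is next to the tall end block differs from start to start.
- end_block: The tall grey end block, 84 mm across the row, 24 mm along it, 50 mm high, fixed upright on one end of the tray, about 72 mm beyond the last pad's centre; its top is 58 mm above the bench. The other end carries only a low lip, 8 mm along the row and 10 mm high, not listed. Origin: centre of its underside.
- beaker: Empty clear glass beaker, 68 mm across the rim, 85 mm high, loose; to be left alone. Origin: centre of its underside. Jars, beaker and a low Petri dish (64 mm across, 18 mm high, not listed) start in a rough line left to right on the robot's side of the tray, centres at least 95 mm apart; nothing stands between them and the tray.

How it is judged:
By the outcome, as a careful person would: the job done as asked, in the order asked, and still so for the second after the job is handed in, with the robot touching nothing.
It also fails if it takes over 96 s, if anything falls off the work surface, if the arm or the gripper's body presses on something with over 40 N, if the wrist force passes 120 N, or if a joint passes its speed limit or range.

## Working session

There is one attempt and no reset: what is moved stays moved. The work goes in short steps, Python scripts to look and compute and a tool call to move; the robot and the scene stay as the last step left them, time stands still between calls to the robot, and variables do not carry over. Pictures are saved under pics/ and viewed, on a budget of 14 in all, crops included, one or two more only if the job needs it, and the job is handed in when it is done.

Besides the shell and the picture viewer there is one more tool, called after "Request:" as name([rows], argument=value, ...), one row to a line, values as JSON. servo_tool: Moves the arm, as the interface text tells. Its arguments: {"type":"object","properties":{"steps":{"type":"array","items":{"type":"array"}}},"required":["steps"]}

```bash
mkdir -p pics; ls; cat > h.py <<'E'
import numpy as np, cv2
from station import readout, imaging, order, spotter, arm
def snap(n,f=None):
    s=imaging.snapshot(n)
    if f: cv2.imwrite('pics/'+f+'.png',s['image'][:,:,::-1])
    return s
def ray(s,xy,z):
    K,T=np.array(s['intrinsics']),np.array(s['T'])
    d=T[:3,:3]@np.linalg.solve(K,[xy[0],xy[1],1]); o=T[:3,3]
    return o+d*(z-o[2])/d[2]
def proj(s,p):
    K,T=np.array(s['intrinsics']),np.array(s['T'])
    q=K@(T[:3,:3].T@(np.array(p)-T[:3,3])); return q[:2]/q[2]
E
python3 - <<'E'
from h import *
print(readout.get_state(), arm.grasp_offset)
for c in ['top','scene']:
    s=snap(c,c+'0'); print(c,np.round(s['T'],3).tolist())
    for n,z in [('jar_126',0),('jar_104',0),('jar_82',0),('jar_60',0),('pad_1',.008),('end_block',.008),('beaker',0)]:
        for d in spotter.place_of(c,n)[:5]: print(c,n,round(d['score'],2),np.round(d['xy'],1),np.round(ray(s,d['xy'],z),4))
E
```

```text
pics
{'t': 0.0, 'joints': array([-1.00940674e+00,  3.85571496e-01,  6.63252850e-03, -4.92323285e-04,
       -1.19398714e+00, -2.58609568e-01]), 'joint_vel': array([ 0.00139014,  0.00047249,  0.00137674,  0.00080093,  0.00199249,
       -0.0009384 ]), 'joint_torque': array([ 4.07535827e-04, -3.92290843e+01,  1.88398433e+01,  4.18594748e+00,
       -4.65996709e-03, -4.87036459e-06]), 'tcp_pos': array([ 0.18621151, -0.59601201,  0.23021617]), 'ee_rot': array([ 0.47344405, -3.10527725, -0.00335424]), 'contact_force': array([ 0.23299882, -0.26476158,  0.06946056]), 'moment': array([-0.01751702,  0.05002861, -0.0095635 ]), 'width': 0.08541003741854777} -0.0187
top [[0.01, -0.986, 0.165, 0.38], [-1.0, -0.013, -0.02, 0.002], [0.022, -0.164, -0.986, 1.044], [0.0, 0.0, 0.0, 1.0]]
top jar_126 0.82 [175.5 226.4] [0.4642 0.3515 0.    ]
top jar_126 0.73 [333.7 230.4] [ 0.4585 -0.0527  0.    ]
top jar_126 0.56 [293.5 229.1] [0.4607 0.0506 0.    ]
top jar_104 0.82 [175.5 226.4] [0.4642 0.3515 0.    ]
top jar_104 0.73 [333.7 230.4] [ 0.4585 -0.0527  0.    ]
top jar_104 0.56 [293.5 229.1] [0.4607 0.05
[... 1168 characters left out ...]
[ 0.447  -0.0589  0.    ]
scene jar_82 0.81 [232.2 202. ] [ 0.4634 -0.2193  0.    ]
scene jar_82 0.68 [458.1 191.9] [0.4614 0.347  0.    ]
scene jar_82 0.6 [297.1 195.4] [ 0.447  -0.0589  0.    ]
scene jar_60 0.81 [232.2 202. ] [ 0.4634 -0.2193  0.    ]
scene jar_60 0.68 [458.1 191.9] [0.4614 0.347  0.    ]
scene jar_60 0.6 [297.1 195.4] [ 0.447  -0.0589  0.    ]
scene pad_1 0.94 [407.1 232.6] [0.6156 0.1801 0.008 ]
scene pad_1 0.88 [365.  236.2] [0.621 0.087 0.008]
scene pad_1 0.77 [287.1 241.7] [ 0.6271 -0.0812  0.008 ]
scene pad_1 0.62 [325.5 237.6] [0.6196 0.0015 0.008 ]
scene end_block 0.22 [297.4 195.8] [ 0.46   -0.0579  0.008 ]
scene beaker 0.63 [189.6 205.3] [ 0.4696 -0.3223  0.    ]
```

View pics/top0.png

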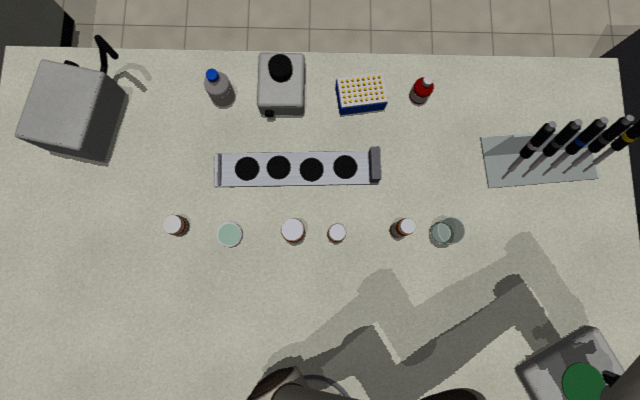

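View pics/scene0.png

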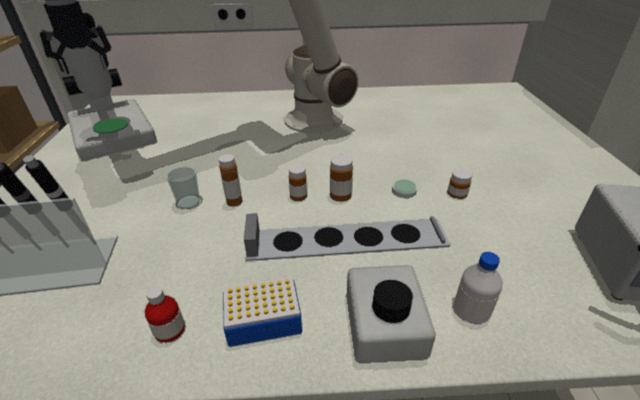

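Tallest is at scene col 231 (top 403,227), then jar_82 (297 / 337,232), jar_104 (341 / 292,230), the Petri dish, and jar_60 (459 / 174,225). The end block is at the right of the top view (y≈-0.147), so the tallest goes at y≈-0.083.

```bash
python3 - <<'E'
from h import *
def blobs(m,amin):
    n,l,st,c=cv2.connectedComponentsWithStats(m.astype(np.uint8)); return [(st[i],c[i]) for i in range(1,n) if st[i,4]>=amin]
R={'t':{},'s':{}}
s=snap('top'); g=s['image'].astype(int)
dark=g.max(2)<60
for st,c in blobs(dark[145:190,225:365],100): print('top pad',st[4],np.round(ray(s,c+[225,145],.011),4))
P=dict(jar_126=((404,227),.126),jar_104=((292,230),.104),jar_82=((337,232),.082),jar_60=((174,225),.060))
a=snap('scene'); ga=a['image'].astype(int); dk=ga.max(2)<60
for st,c in blobs(dk[215:260,262:430],60): print('scene pad',st[4],np.round(ray(a,c+[262,215],.011),4))
from scipy.optimize import least_squares
# caps: top-face + body silhouettes; top view: bright cap; scene: amber silhouette rows
for n,((u,v),h) in P.items():
    w=g[v-18:v+18,u-18:u+18]; m=(w.min(2)>150)&(w.max(2)-w.min(2)<60)
    sat=(w[:,:,0]-w[:,:,2])
    n0=w.reshape(-1,3)
    print(n,[ (st[:5].tolist(),np.round(ray(s,c+[u-18,v-18],h),4)) for st,c in blobs((sat<14)&(w.max(2)>120),30)])
for n,(u,v0,v1,h) in dict(jar_126=(231,150,215,.126),jar_82=(297,160,210,.082),jar_104=(341,150,210,.104),jar_60=(459,165,205,.06)).items():
    w=ga[v0:v1,u-18:u+18]; b=blobs((w[:,:,0]-w[:,:,2])>45,15)
    print('sc',n,[(st.tolist(),) for st,c in b])
big=cv2.vconcat([cv2.resize(s['image'][205:250,150:450],None,fx=2.6,fy=2.6,interpolation=0),cv2.resize(a['image'][145:260,220:480],(780,345),interpolation=0)])if 0 else None
A=cv2.resize(s['image'][205:250,155:421],(798,135),interpolation=0);B=cv2.resize(a['image'][145:260,215:481],(798,345),interpolation=0)
cv2.imwrite('pics/z.png',cv2.vconcat([A,B])[:,:,::-1])
E
```

```text
top pad 427 [0.6207 0.0933 0.011 ]
top pad 421 [ 0.6245 -0.0803  0.011 ]
top pad 436 [0.6163 0.1751 0.011 ]
top pad 426 [0.6164 0.0077 0.011 ]
scene pad 413 [0.6202 0.1744 0.011 ]
scene pad 418 [0.6206 0.0074 0.011 ]
scene pad 425 [0.6244 0.0928 0.011 ]
scene pad 432 [ 0.6283 -0.0802  0.011 ]
jar_126 [([14, 6, 22, 22, 220], array([ 0.4615, -0.2172,  0.126 ]))]
jar_104 [([5, 0, 29, 28, 431], array([0.4561, 0.0491, 0.104 ])), ([27, 17, 9, 17, 43], array([0.4341, 0.0171, 0.104 ]))]
jar_82 [([10, 8, 18, 18, 230], array([ 0.4509, -0.057 ,  0.082 ]))]
jar_60 [([4, 6, 21, 20, 303], array([0.4663, 0.3437, 0.06  ]))]
sc jar_126 [([7, 14, 17, 16, 143],), ([15, 48, 13, 7, 47],)]
sc jar_82 [([10, 15, 17, 11, 91],), ([14, 37, 12, 3, 17],)]
sc jar_104 [([7, 16, 23, 15, 154],), ([10, 45, 17, 5, 38],)]
sc jar_60 [([10, 13, 20, 10, 72],)]
```

View pics/z.png

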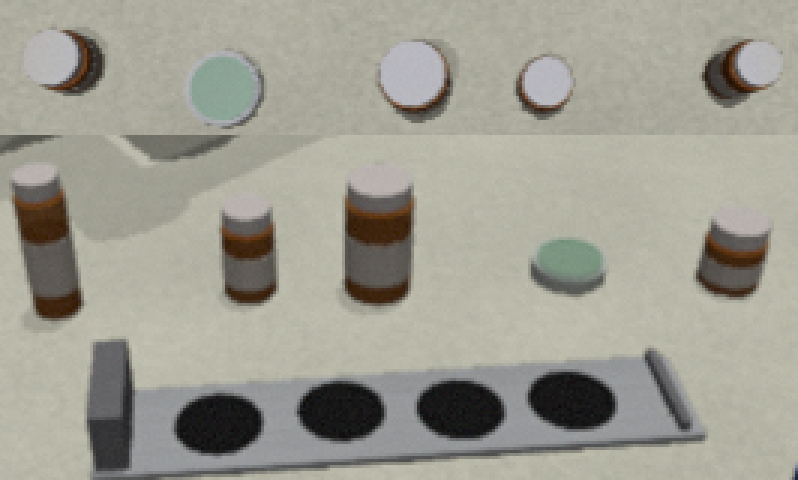

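```bash
python3 - <<'E'
from h import *
s=snap('top');a=snap('scene')
for n,p,q,h in [('126',(407.7,226.3),(227,158.3),.126),('104',(293.2,229.7),(341.7,160),.104),('82',(337.7,232.3),(297.3,167.3),.082),('60',(172.3,224.7),(461.7,173.3),.06)]:
    print(n,np.round(ray(s,p,h),4),np.round(ray(a,q,h),4))
w=snap('wrist'); T=np.array(w['T']);print(np.round(T,3).tolist(),w['intrinsics'])
E
```

```text
126 [ 0.4603 -0.2144  0.126 ] [ 0.4679 -0.2115  0.126 ]
104 [0.4513 0.0464 0.104 ] [0.4581 0.0505 0.104 ]
82 [ 0.448  -0.0579  0.082 ] [ 0.4467 -0.0544  0.082 ]
60 [0.4634 0.3393 0.06  ] [0.4685 0.341  0.06  ]
[[-0.299, 0.917, 0.263, 0.12], [0.954, 0.287, 0.082, -0.617], [-0.001, 0.276, -0.961, 0.374], [0.0, 0.0, 0.0, 1.0]] [[322.29454504   0.         325.27723193]
 [  0.         322.29454504 201.00167379]
 [  0.           0.           1.        ]]
```

Request:
servo_tool([
  [1,[20,28,0],[0,0,5.2]],
  [1,[20,28,0],[0,0,5.2]],
  [1,[20,28,0],[0,0,5.2]],
  [1,[20,28,0],[0,0,5.2]],
  [1,[20,28,0],[0,0,5.2]],
  [1,[20,28,0],[0,0,5.2]],
  [1,[20,28,0],[0,0,5.2]],
  [1,[20,28,0],[0,0,5.2]],
  [1,[20,28,0],[0,0,5.2]],
  [1,[20,28,0],[0,0,5.2]],
])

```text
t: 1.88
tcp_pos: [0.3871, -0.3151, 0.2317]
ee_rot: [-1.793, 2.579, -0.001]
contact_force: [0.9, -0.3, -0.1]
width: 0.0856
```

Request:
servo_tool([
  [1,[20,26,0],[0,0,5.2]],
  [1,[20,26,0],[0,0,5.2]],
  [1,[20,26,0],[0,0,5.2]],
  [1,[18,25,0],[0,0,5.2]],
  [1,[0,0,0],[0,0,0]],
  [1,[0,0,0],[0,0,0]],
])

```text
t: 2.38
tcp_pos: [0.4651, -0.2123, 0.2313]
ee_rot: [-2.227, 2.216, -0.0]
contact_force: [-0.9, 0.5, -0.1]
width: 0.0855
```

```bash
python3 - <<'E'
from h import *
from scipy.spatial.transform import Rotation as R
st=readout.get_state(); print(st['tcp_pos'],R.from_rotvec(st['ee_rot']).as_matrix().round(3).tolist(),st['joints'].round(2))
w=snap('wrist','w1')
print(np.round(np.array(w['T'])[:3,3],3),[(n,proj(w,p).round(1)) for n,p in [('126',(.464,-.213,.126)),('82',(.4475,-.056,.082)),('tcp',st['tcp_pos']),('pad',(.6265,-.08,.011))]])
E
```

```text
[ 0.46514309 -0.21233998  0.23133225] [[0.005, -1.0, 0.0], [-1.0, -0.005, -0.0], [0.0, -0.0, -1.0]] [-0.11  0.19 -0.27  0.   -1.11  0.12]
[ 0.466 -0.282  0.374] [('126', array([327.1, 198.8])), ('82', array([341.4, 329.8])), ('tcp', array([326. , 258.4])), ('pad', array([196.4, 275.6]))]
```

View pics/w1.png

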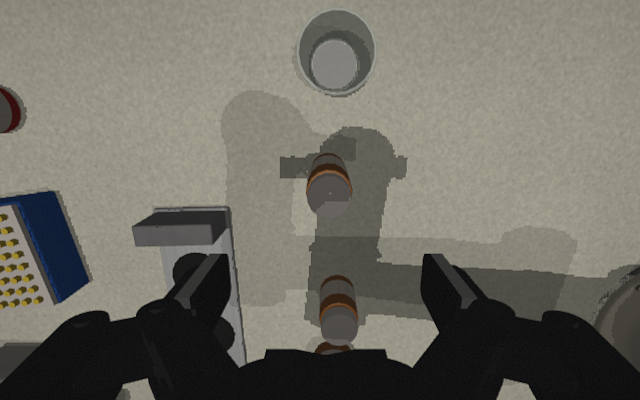

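The wrist view agrees with the estimates: jar_126's cap is at (329,197) and jar_82's at (339,325). Descending.

Request:
servo_tool([
  [1,[-1,0,-35],[0,0,0]],
  [1,[0,0,-35],[0,0,0]],
  [1,[0,0,-35],[0,0,0]],
  [1,[0,0,-32],[0,0,0]],
  [1,[0,0,-20],[0,0,0]],
  [1,[0,0,-10],[0,0,0]],
  [1,[0,0,0],[0,0,0]],
  [0,[0,0,0],[0,0,0]],
  [0,[0,0,0],[0,0,0]],
  [0,[0,0,0],[0,0,0]],
])

```text
t: 3.27
tcp_pos: [0.4646, -0.2139, 0.066]
ee_rot: [-2.223, 2.217, -0.005]
contact_force: [-0.6, 0.5, 0.6]
width: 0.0515
```

Request:
servo_tool([
  [0,[0,0,0],[0,0,0]],
  [0,[0,0,0],[0,0,0]],
  [0,[0,0,0],[0,0,0]],
  [0,[0,0,0],[0,0,0]],
  [0,[0,0,0],[0,0,0]],
])

```text
t: 3.68
tcp_pos: [0.4638, -0.2137, 0.0659]
ee_rot: [-2.225, 2.217, -0.003]
contact_force: [-2.2, -0.8, 5.4]
width: 0.0391
```

Request:
servo_tool([
  [0,[0,0,10],[0,0,0]],
  [0,[0,0,25],[0,0,0]],
  [0,[0,0,35],[0,0,0]],
  [0,[0,0,20],[0,0,0]],
  [0,[20,15,0],[0,0,0]],
  [0,[30,25,0],[0,0,0]],
  [0,[30,25,0],[0,0,0]],
  [0,[30,25,0],[0,0,0]],
  [0,[30,25,0],[0,0,0]],
  [0,[22,19,0],[0,0,0]],
])

```text
t: 4.52
tcp_pos: [0.6274, -0.0773, 0.155]
ee_rot: [-2.225, 2.216, -0.001]
contact_force: [-0.3, -0.3, -2.0]
width: 0.039
```

Request:
servo_tool([
  [0,[0,0,-25],[0,0,0]],
  [0,[0,0,-25],[0,0,0]],
  [0,[0,0,0],[0,0,0]],
  [0,[0,0,0],[0,0,0]],
])

```text
t: 4.85
tcp_pos: [0.6243, -0.0796, 0.1035]
ee_rot: [2.222, -2.216, -0.003]
contact_force: [0.1, -0.6, -1.7]
width: 0.039
```

```bash
cat > look.py <<'E'
from h import *
import sys
f=sys.argv[1]; st=readout.get_state(); print(st['tcp_pos'].round(4),st['contact_force'].round(1),st['ee_rot'].round(3))
w=snap('wrist'); a=snap('scene'); t=snap('top')
A=cv2.resize(a['image'][120:270,230:440],(560,400),interpolation=cv2.INTER_CUBIC)
T=cv2.resize(t['image'][140:200,210:390],(600,200),interpolation=cv2.INTER_CUBIC)
W=cv2.resize(w['image'],(240,150)); 
C=np.zeros((600,800,3),np.uint8); C[:400,:560]=A; C[400:,:600]=T; C[:150,560:]=W
cv2.imwrite('pics/'+f+'.png',C[:,:,::-1])
E
python3 look.py p1
```

```text
[ 0.6243 -0.0796  0.1035] [ 0.1 -0.6 -1.7] [ 2.222 -2.216 -0.003]
```

View pics/p1.png

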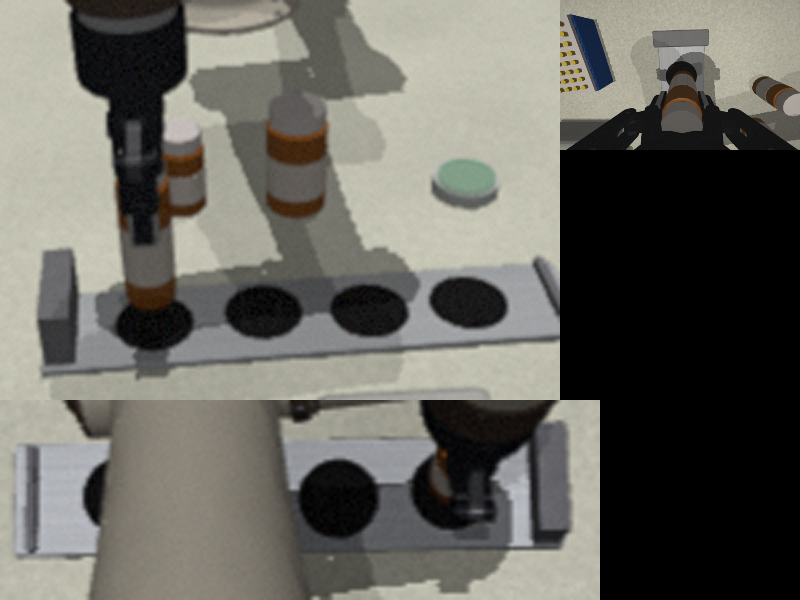

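Jar 126 is held upright over the pad by the block (scene crop 155,290). Lowering slowly.

Request:
servo_tool([
  [0,[1,0,-10],[0,0,0]],
  [0,[1,0,-8],[0,0,0]],
  [0,[0,0,-4],[0,0,0]],
  [0,[0,0,-2],[0,0,0]],
  [0,[0,0,0],[0,0,0]],
  [0,[0,0,0],[0,0,0]],
])

```text
t: 5.5
tcp_pos: [0.6274, -0.0796, 0.0802]
ee_rot: [2.224, -2.218, -0.0]
contact_force: [-1.0, 0.7, -1.4]
width: 0.0387
```

Request:
servo_tool([
  [0,[0,0,-1],[0,0,0]],
  [0,[0,0,0],[0,0,0]],
  [0,[0,0,0],[0,0,0]],
])

```text
t: 5.75
tcp_pos: [0.6275, -0.0795, 0.0795]
ee_rot: [-2.224, 2.218, -0.0]
contact_force: [-0.1, 0.5, -2.8]
width: 0.0394
```

Request:
servo_tool([
  [0,[0,0,-1],[0,0,0]],
  [0,[0,0,0],[0,0,0]],
  [0,[0,0,0],[0,0,0]],
])

```text
t: 6.0
tcp_pos: [0.6273, -0.0795, 0.0783]
ee_rot: [2.224, -2.219, -0.0]
contact_force: [0.2, -0.3, -2.1]
width: 0.0387
```

Request:
servo_tool([
  [0,[0,0,-1],[0,0,0]],
  [0,[0,0,0],[0,0,0]],
  [0,[0,0,0],[0,0,0]],
])

```text
t: 6.25
tcp_pos: [0.6274, -0.0795, 0.0773]
ee_rot: [2.224, -2.218, -0.0]
contact_force: [-0.2, 0.9, -1.4]
width: 0.0391
```

Request:
servo_tool([
  [0,[0,0,-1],[0,0,0]],
  [0,[0,0,0],[0,0,0]],
  [0,[0,0,0],[0,0,0]],
])

```text
t: 6.5
tcp_pos: [0.6274, -0.0796, 0.0771]
ee_rot: [-2.224, 2.218, -0.001]
contact_force: [-1.3, 0.4, 3.4]
width: 0.0391
```

Request:
servo_tool([
  [0,[0,0,-1],[0,0,0]],
  [0,[0,0,0],[0,0,0]],
  [0,[0,0,0],[0,0,0]],
])

```text
t: 6.75
tcp_pos: [0.6275, -0.0797, 0.077]
ee_rot: [-2.225, 2.218, -0.001]
contact_force: [-2.9, 0.8, 8.1]
width: 0.0385
```

Contact at z=0.077, exactly the predicted height. Release and retreat up.

Request:
servo_tool([
  [0.5,[0,0,1],[0,0,0]],
  [0.7,[0,0,0],[0,0,0]],
  [1,[0,0,0],[0,0,0]],
  [1,[0,0,0],[0,0,0]],
  [1,[0,0,0],[0,0,0]],
  [1,[0,0,10],[0,0,0]],
  [1,[0,0,35],[0,0,0]],
  [1,[0,0,35],[0,0,0]],
  [1,[0,0,30],[0,0,0]],
  [1,[0,0,0],[0,0,0]],
])

```text
t: 7.58
tcp_pos: [0.6316, -0.0799, 0.1952]
ee_rot: [-2.219, 2.21, -0.018]
contact_force: [0.8, -0.3, 0.6]
width: 0.0853
```

Request:
servo_tool([
  [1,[-25,15,0],[0,0,0]],
  [1,[-30,22,0],[0,0,0]],
  [1,[-30,22,0],[0,0,0]],
  [1,[-30,22,0],[0,0,0]],
  [1,[-30,22,0],[0,0,0]],
  [1,[-27,25,0],[0,0,0]],
  [1,[0,0,0],[0,0,0]],
  [1,[0,0,0],[0,0,0]],
])

```text
t: 8.25
tcp_pos: [0.4547, 0.0495, 0.1875]
ee_rot: [-2.227, 2.213, -0.001]
contact_force: [-0.0, 0.2, -0.2]
width: 0.0852
```

```bash
python3 - <<'E'
from h import *
st=readout.get_state(); print(st['tcp_pos'])
w=snap('wrist'); a=snap('scene')
print([(n,proj(w,p).round(1)) for n,p in [('104',(.455,.048,.104)),('82',(.4475,-.056,.082))]])
C=np.zeros((600,640,3),np.uint8); C[:400]=w['image']; C[400:,:320]=cv2.resize(a['image'][120:270,220:460],(320,200))
cv2.imwrite('pics/w2.png',C[:,:,::-1])
E
```

```text
[0.45468817 0.0495264  0.18747056]
[('104', array([325.6, 205.6])), ('82', array([337.1,  56.4]))]
```

View pics/w2.png

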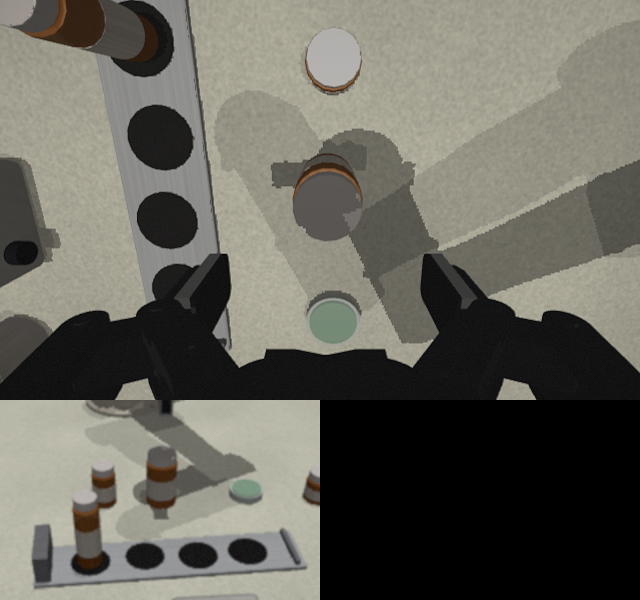

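Jar 126 stands upright on its pad; jar_104's cap is at (328,205) as predicted, and jar_82's at (334,58). Grasping jar_104.

Request:
servo_tool([
  [1,[0,-1,-30],[0,0,0]],
  [1,[0,0,-35],[0,0,0]],
  [1,[0,0,-35],[0,0,0]],
  [1,[0,0,-25],[0,0,0]],
  [1,[0,0,-17],[0,0,0]],
  [1,[0,0,0],[0,0,0]],
  [0,[0,0,0],[0,0,0]],
  [0,[0,0,0],[0,0,0]],
  [0,[0,0,0],[0,0,0]],
  [0,[0,0,0],[0,0,0]],
])

```text
t: 9.18
tcp_pos: [0.4563, 0.0476, 0.0457]
ee_rot: [-2.222, 2.217, -0.002]
contact_force: [-1.3, -0.6, 2.3]
width: 0.055
```

Request:
servo_tool([
  [0,[0,0,0],[0,0,0]],
  [0,[0,0,0],[0,0,0]],
  [0,[0,0,0],[0,0,0]],
])

```text
t: 9.43
tcp_pos: [0.4562, 0.0477, 0.0456]
ee_rot: [-2.223, 2.217, -0.002]
contact_force: [-2.2, -0.7, 7.1]
width: 0.0546
```

```bash
python3 - <<'E'
from h import *
w=cv2.imread('pics/w2.png')[:400]
g=w.astype(int).max(2)<55
n,l,st,c=cv2.connectedComponentsWithStats(g[:280,110:205].astype(np.uint8))
# rebuild camera at the pose of w2 by the live camera shifted to that TCP
s=imaging.snapshot('wrist'); T=np.array(s['T']).copy(); T[:3,3]+=np.array([.45469,.04953,.18747])-readout.get_state()['tcp_pos']; s['T']=T
for i in range(1,n):
    if st[i,4]>500: print(c[i]+[110,0],st[i],ray(s,c[i]+[110,0],.011).round(4))
E
```

```text
[149.02391943  41.87117079] [   1    0   63   77 2383] [ 0.6152 -0.0778  0.011 ]
[159.91717604 137.13294621] [  18  105   65   65 3272] [0.617 0.007 0.011]
[166.76818182 219.8594697 ] [  27  192   61   57 2640] [0.6217 0.0925 0.011 ]
[175.90786948 272.2975048 ] [ 44 264  46  16 521] [0.6197 0.1536 0.011 ]
```

Request:
servo_tool([
  [0,[0,0,10],[0,0,0]],
  [0,[0,0,20],[0,0,0]],
  [0,[0,0,15],[0,0,0]],
  [0,[20,-5,0],[0,0,0]],
  [0,[35,-9,0],[0,0,0]],
  [0,[35,-9,0],[0,0,0]],
  [0,[35,-9,0],[0,0,0]],
  [0,[27,-8,0],[0,0,0]],
  [0,[10,-0.5,0],[0,0,0]],
  [0,[0,0,0],[0,0,0]],
])

```text
t: 10.32
tcp_pos: [0.6197, 0.0065, 0.0884]
ee_rot: [-2.222, 2.219, -0.001]
contact_force: [0.0, -0.6, -1.8]
width: 0.055
```

Request:
servo_tool([
  [0,[0,0,-12],[0,0,0]],
  [0,[0,0,-10],[0,0,0]],
  [0,[0,0,-5],[0,0,0]],
  [0,[0,0,-3],[0,0,0]],
  [0,[0,0,0],[0,0,0]],
  [0,[0,0,0],[0,0,0]],
])

```text
t: 10.82
tcp_pos: [0.6173, 0.0072, 0.0595]
ee_rot: [2.225, -2.218, 0.0]
contact_force: [0.9, 0.2, -1.4]
width: 0.0549
```

Request:
servo_tool([
  [0,[0.5,0,-1],[0,0,0]],
  [0,[0,0,-1],[0,0,0]],
  [0,[0,0,0],[0,0,0]],
  [0,[0,0,0],[0,0,0]],
])

```text
t: 11.15
tcp_pos: [0.618, 0.007, 0.0575]
ee_rot: [-2.224, 2.218, -0.0]
contact_force: [0.2, -0.3, -2.7]
width: 0.0554
```

Request:
servo_tool([
  [0,[0,0,-1],[0,0,0]],
  [0,[0,0,-0.5],[0,0,0]],
  [0,[0,0,0],[0,0,0]],
])

```text
t: 11.4
tcp_pos: [0.6181, 0.007, 0.0568]
ee_rot: [-2.224, 2.218, -0.001]
contact_force: [-1.4, -0.5, 4.6]
width: 0.0546
```

Request:
servo_tool([
  [0.6,[0,0,0.5],[0,0,0]],
  [1,[0,0,0],[0,0,0]],
  [1,[0,0,0],[0,0,0]],
  [1,[0,0,0],[0,0,0]],
  [1,[0,0,10],[0,0,0]],
  [1,[0,0,35],[0,0,0]],
  [1,[0,0,35],[0,0,0]],
  [1,[0,0,25],[0,0,0]],
  [1,[-20,-3,0],[0,0,0]],
  [1,[-35,-12,0],[0,0,0]],
])

```text
t: 12.23
tcp_pos: [0.5664, -0.0068, 0.164]
ee_rot: [-2.221, 2.212, -0.008]
contact_force: [-0.5, -1.4, -1.1]
width: 0.0852
```

Request:
servo_tool([
  [1,[-35,-15,0],[0,0,0]],
  [1,[-35,-15,0],[0,0,0]],
  [1,[-30,-13,0],[0,0,0]],
  [1,[-14,-5,0],[0,0,0]],
  [1,[0,0,0],[0,0,0]],
  [1,[0,0,0],[0,0,0]],
])

```text
t: 12.73
tcp_pos: [0.4491, -0.0562, 0.1625]
ee_rot: [-2.223, 2.217, -0.003]
contact_force: [0.4, 1.0, 0.9]
width: 0.0854
```

```bash
cat > look2.py <<'E'
from h import *
import sys
st=readout.get_state(); print(st['tcp_pos'].round(4))
w=snap('wrist'); a=snap('scene')
p=eval(sys.argv[2]); print(proj(w,p).round(1))
C=np.zeros((600,640,3),np.uint8); C[:400]=w['image']; C[400:,:320]=cv2.resize(a['image'][120:270,220:460],(320,200))
cv2.imwrite(f'pics/{sys.argv[1]}.png',C[:,:,::-1])
E
python3 look2.py w3 "(.449,-.056,.082)"
```

```text
[ 0.4491 -0.0562  0.1625]
[326.3 209.1]
```

View pics/w3.png

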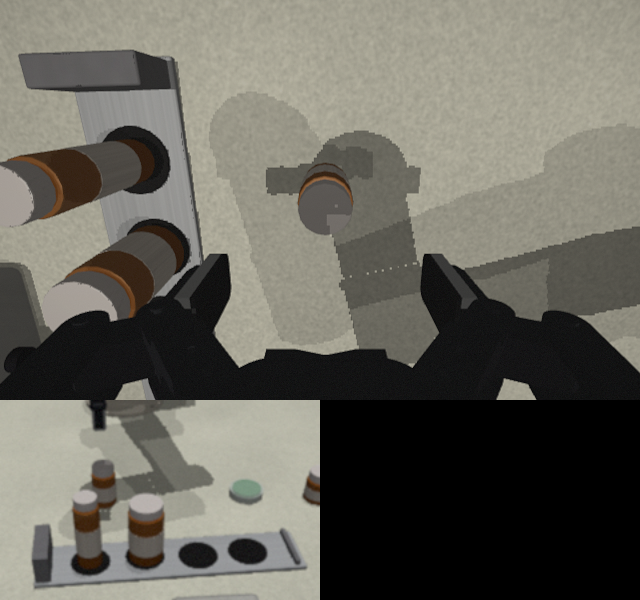

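Both jars stand upright on their pads; jar_82's cap is at (325,206), as predicted.

Request:
servo_tool([
  [1,[0,-1,-30],[0,0,0]],
  [1,[0,0,-35],[0,0,0]],
  [1,[0,0,-35],[0,0,0]],
  [1,[0,0,-20],[0,0,0]],
  [1,[0,0,-12],[0,0,0]],
  [1,[0,0,0],[0,0,0]],
  [0,[0,0,0],[0,0,0]],
  [0,[0,0,0],[0,0,0]],
  [0,[0,0,0],[0,0,0]],
  [0,[0,0,0],[0,0,0]],
])

```text
t: 13.67
tcp_pos: [0.45, -0.0568, 0.0307]
ee_rot: [-2.223, 2.217, -0.003]
contact_force: [-0.2, 0.6, 3.1]
width: 0.0424
```

Request:
servo_tool([
  [0,[0,0,0],[0,0,0]],
  [0,[0,0,0],[0,0,0]],
  [0,[0,0,0],[0,0,0]],
  [0,[0,0,0],[0,0,0]],
])

```text
t: 14.0
tcp_pos: [0.45, -0.0568, 0.0306]
ee_rot: [-2.223, 2.216, -0.003]
contact_force: [0.2, 0.5, 6.5]
width: 0.0429
```

Request:
servo_tool([
  [0,[0,0,10],[0,0,0]],
  [0,[0,0,20],[0,0,0]],
  [0,[0,20,15],[0,0,0]],
  [0,[0,35,0],[0,0,0]],
  [0,[0,35,0],[0,0,0]],
  [0,[0,35,0],[0,0,0]],
  [0,[10,24.6,0],[0,0,0]],
  [0,[30,0,0],[0,0,0]],
  [0,[35,0,0],[0,0,0]],
  [0,[35,0,0],[0,0,0]],
])

```text
t: 14.83
tcp_pos: [0.5596, 0.0935, 0.0747]
ee_rot: [-2.226, 2.216, 0.0]
contact_force: [0.9, 0.0, -0.4]
width: 0.0427
```

Request:
servo_tool([
  [0,[35,0,0],[0,0,0]],
  [0,[20,0,0],[0,0,0]],
  [0,[7,0,0],[0,0,0]],
  [0,[0,0,-12],[0,0,0]],
  [0,[0,0,-10],[0,0,0]],
  [0,[0,0,-6],[0,0,0]],
  [0,[0,0,-3],[0,0,0]],
  [0,[0,0,0],[0,0,0]],
  [0,[0,0,0],[0,0,0]],
])

```text
t: 15.58
tcp_pos: [0.6203, 0.0927, 0.0433]
ee_rot: [2.225, -2.218, 0.0]
contact_force: [0.3, 0.8, -1.6]
width: 0.0423
```

Contact is expected at about 0.0416.

Request:
servo_tool([
  [0,[1.5,0,-0.5],[0,0,0]],
  [0,[0,0,-0.5],[0,0,0]],
  [0,[0,0,0],[0,0,0]],
  [0,[0,0,0],[0,0,0]],
])

```text
t: 15.92
tcp_pos: [0.6225, 0.0926, 0.0424]
ee_rot: [-2.224, 2.218, -0.0]
contact_force: [-0.6, 0.6, -2.2]
width: 0.0426
```

Request:
servo_tool([
  [0,[0,0,-1],[0,0,0]],
  [0,[0,0,-0.5],[0,0,0]],
  [0,[0,0,0],[0,0,0]],
])

```text
t: 16.17
tcp_pos: [0.6226, 0.0926, 0.0417]
ee_rot: [-2.224, 2.218, -0.001]
contact_force: [-2.2, -0.9, 4.8]
width: 0.0427
```

Request:
servo_tool([
  [0.6,[0,0,0.5],[0,0,0]],
  [1,[0,0,0],[0,0,0]],
  [1,[0,0,0],[0,0,0]],
  [1,[0,0,0],[0,0,0]],
  [1,[0,0,10],[0,0,0]],
  [1,[0,0,35],[0,0,0]],
  [1,[0,0,35],[0,0,0]],
  [1,[0,0,35],[0,0,0]],
  [1,[-10,15,0],[0,0,0]],
  [1,[-20,30,0],[0,0,0]],
])

```text
t: 17.0
tcp_pos: [0.5951, 0.1366, 0.1601]
ee_rot: [-2.215, 2.218, -0.005]
contact_force: [0.4, 0.1, -0.7]
width: 0.0856
```

Request:
servo_tool([
  [1,[-20,32,0],[0,0,0]],
  [1,[-20,32,0],[0,0,0]],
  [1,[-20,32,0],[0,0,0]],
  [1,[-20,32,0],[0,0,0]],
  [1,[-20,32,0],[0,0,0]],
  [1,[-20,30,0],[0,0,0]],
  [1,[-6,12,0],[0,0,0]],
  [1,[0,0,0],[0,0,0]],
  [1,[0,0,0],[0,0,0]],
])

```text
t: 17.75
tcp_pos: [0.4662, 0.34, 0.1568]
ee_rot: [-2.226, 2.216, -0.0]
contact_force: [-0.1, -0.5, -0.4]
width: 0.0853
```

```bash
python3 look2.py w4 "(.466,.340,.06)"
```

```text
[0.4662 0.34   0.1568]
[326.  202.5]
```

View pics/w4.png

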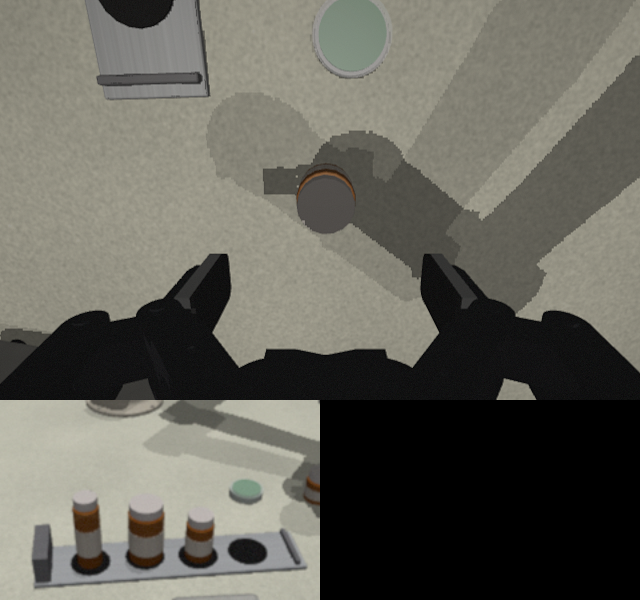

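Three jars stand in place; jar_60's cap is at (326,203), as predicted.

Request:
servo_tool([
  [1,[0,0,-30],[0,0,0]],
  [1,[0,0,-35],[0,0,0]],
  [1,[0,0,-35],[0,0,0]],
  [1,[0,0,-28],[0,0,0]],
  [1,[0,0,-12],[0,0,0]],
  [1,[0,0,-5],[0,0,0]],
  [1,[0,0,0],[0,0,0]],
  [0,[0,0,0],[0,0,0]],
  [0,[0,0,0],[0,0,0]],
  [0,[0,0,0],[0,0,0]],
])

```text
t: 18.68
tcp_pos: [0.4672, 0.3402, 0.0129]
ee_rot: [-2.222, 2.217, 0.0]
contact_force: [-1.4, 0.7, 3.1]
width: 0.0515
```

Request:
servo_tool([
  [0,[0,0,0],[0,0,0]],
  [0,[0,0,0],[0,0,0]],
  [0,[0,0,0],[0,0,0]],
  [0,[0,0,0],[0,0,0]],
])

```text
t: 19.02
tcp_pos: [0.4673, 0.3405, 0.0132]
ee_rot: [-2.223, 2.216, -0.0]
contact_force: [0.1, -1.2, 6.7]
width: 0.0484
```

Request:
servo_tool([
  [0,[0,0,10],[0,0,0]],
  [0,[0,0,25],[0,0,0]],
  [0,[5,-5,15],[0,0,0]],
  [0,[25,-27,0],[0,0,0]],
  [0,[25,-27,0],[0,0,0]],
  [0,[25,-27,0],[0,0,0]],
  [0,[25,-27,0],[0,0,0]],
  [0,[25,-27,0],[0,0,0]],
  [0,[15,-18,0],[0,0,0]],
  [0,[6,-7,0],[0,0,0]],
])

```text
t: 19.85
tcp_pos: [0.6189, 0.1716, 0.0614]
ee_rot: [2.22, -2.223, 0.0]
contact_force: [0.0, 0.6, -0.7]
width: 0.0485
```

Request:
servo_tool([
  [0,[0,0,0],[0,0,0]],
  [0,[0,0,-12],[0,0,0]],
  [0,[0,0,-12],[0,0,0]],
  [0,[0,0,-8],[0,0,0]],
  [0,[0,0,-3],[0,0,0]],
  [0,[0,0,0],[0,0,0]],
  [0,[0,0,0],[0,0,0]],
])

```text
t: 20.43
tcp_pos: [0.6169, 0.1753, 0.0258]
ee_rot: [2.226, -2.217, -0.0]
contact_force: [-0.2, -0.3, -1.3]
width: 0.0482
```

Request:
servo_tool([
  [0,[1,0,-0.5],[0,0,0]],
  [0,[0,0,-0.5],[0,0,0]],
  [0,[0,0,0],[0,0,0]],
  [0,[0,0,0],[0,0,0]],
])

```text
t: 20.77
tcp_pos: [0.6184, 0.1746, 0.0254]
ee_rot: [-2.224, 2.219, -0.0]
contact_force: [0.8, -0.4, -1.1]
width: 0.0484
```

Request:
servo_tool([
  [0,[0,0,-0.5],[0,0,0]],
  [0,[0,0,-0.5],[0,0,0]],
  [0,[0,0,0],[0,0,0]],
])

```text
t: 21.02
tcp_pos: [0.6185, 0.1745, 0.0244]
ee_rot: [-2.224, 2.219, -0.0]
contact_force: [0.3, 0.1, -1.5]
width: 0.0486
```

Request:
servo_tool([
  [0,[0,0,-0.5],[0,0,0]],
  [0,[0,0,-0.5],[0,0,0]],
  [0,[0,0,0],[0,0,0]],
])

```text
t: 21.27
tcp_pos: [0.6185, 0.1745, 0.0243]
ee_rot: [-2.224, 2.218, -0.001]
contact_force: [-1.2, -0.9, 5.3]
width: 0.0486
```

Contact. Release, go up, and back away so the tray can be seen.

Request:
servo_tool([
  [0.6,[0,0,0.5],[0,0,0]],
  [1,[0,0,0],[0,0,0]],
  [1,[0,0,0],[0,0,0]],
  [1,[0,0,0],[0,0,0]],
  [1,[0,0,10],[0,0,0]],
  [1,[0,0,35],[0,0,0]],
  [1,[0,0,35],[0,0,0]],
  [1,[0,0,35],[0,0,0]],
  [1,[-20,10,30],[0,0,0]],
  [1,[-30,20,0],[0,0,0]],
])

```text
t: 22.1
tcp_pos: [0.5734, 0.2052, 0.177]
ee_rot: [-2.212, 2.211, -0.009]
contact_force: [0.6, 1.0, 0.5]
width: 0.0857
```

Request:
servo_tool([
  [1,[-30,25,0],[0,0,0]],
  [1,[-30,25,0],[0,0,0]],
  [1,[-30,25,0],[0,0,0]],
  [1,[-30,25,0],[0,0,0]],
  [1,[-20,25,0],[0,0,0]],
  [1,[0,20,0],[0,0,0]],
  [1,[0,0,0],[0,0,0]],
  [1,[0,0,0],[0,0,0]],
])

```text
t: 22.77
tcp_pos: [0.428, 0.3506, 0.1694]
ee_rot: [-2.226, 2.216, 0.0]
contact_force: [0.2, -1.0, -0.2]
width: 0.0849
```

```bash
python3 look.py fin; python3 - <<'E'
from h import *
for c in ['top','scene']:
    s=snap(c)
    for d in spotter.place_of(c,'beaker')[:1]: print(c,'beaker',d['score'],ray(s,d['xy'],0).round(4))
    for d in spotter.place_of(c,'jar_60')[:5]: print(c,round(d['score'],2),ray(s,d['xy'],.011).round(4))
E
```

```text
[0.428  0.3506 0.1694] [ 0.2 -1.  -0.2] [-2.226  2.216  0.   ]
top beaker 0.8 [ 0.4513 -0.3232  0.    ]
top 0.84 [0.6247 0.0115 0.011 ]
top 0.83 [0.6125 0.1732 0.011 ]
top 0.74 [ 0.6313 -0.0867  0.011 ]
top 0.54 [0.6244 0.1018 0.011 ]
scene beaker 0.63 [ 0.4621 -0.3298  0.    ]
scene 0.96 [ 0.6249 -0.0819  0.011 ]
scene 0.92 [0.6226 0.09   0.011 ]
scene 0.87 [0.614  0.0131 0.011 ]
scene 0.58 [0.6148 0.1722 0.011 ]
```

View pics/fin.png

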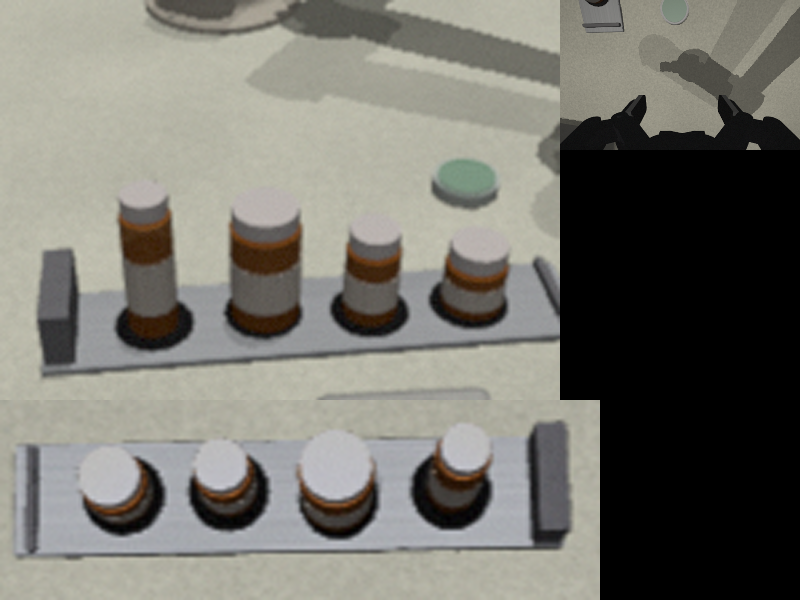

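All four jars are upright and centred, in height order from the grey block (scene crop columns 150, 265, 372, 478), with an even black ring around each base. The beaker hasn't moved.

```bash
python3 -c "
from h import *
print(order.sign_off())"
```

```text
the job is handed in; nothing more can be done
None
```

All four jars are on the tray in height order. The 126 mm jar is next to the tall grey block, followed by 104, 82 and 60, each upright on its own pad. Each was lowered until the wrist force changed sign (about 3–8 N), released, and cleared straight up. The job was handed in at about 23 s of the 96 s allowed, with the arm well clear.

- **Jar positions:** In the final picture a black ring of pad shows around each jar's base. At release the tool was within about 1 mm of each pad's measured centre. The cameras disagreed with each other by up to about 4 mm on pad positions, so I worked from averages.
- **Network check:** It agreed with the jar positions to within about 9 mm, scattered both ways, which I put down to its own error.
- **Beaker:** The network's positions before and after differ by about 1 cm in each camera. The top camera put the shift along y and the scene camera mostly along x. The gripper passed well above it early on and never touched it, so I take that as network error.

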